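Fit the crank lever on the pigment mill

ROBOT

A 7-joint arm with a two-finger parallel gripper is mounted at the origin on a cart in front of the work surface, level with it; the furniture and walls round the work are solid. World frame = base frame: x ahead of the robot, y to its left, z up, the work surface at z = 0. Lengths are in m, angles in rad, forces in N, time in s.
With the tool pointing down it reaches from about 0.4 to 0.85 m from the base axis. Payload 10.4 kg.
Tool frame: the origin (TCP) lies midway between the tips of the shut fingers; the grasp point (between the pads) lies 19 mm behind it; z points along the fingers, y is the line along which they close (so a half turn about z gives the same grasp; the last joint's range is limited). The gripper opens to 87 mm and grips with 3 to 60 N. Pads are 19 mm wide; open, the fingers measure 117 mm over their backs; the gripper's body (75 mm by 190 mm) begins 51 mm behind the grasp point.
Start: joints at [1.275, 0.332, -0.065, 1.46, 0.022, 1.35, -0.088], TCP at [0.168, -0.602, 0.197] pointing down, gripper open.
Joint ranges: [-2.6, 2.6], [-0.5, 2.12], [-1.47, 1.34], [0.16, 2.42], [-1.27, 4.41], [0.06, 2.06], [-2.6, 2.6]. Speed limits (rad/s): [2.22, 2.22, 2.79, 2.79, 3.14, 3.14, 3.14].

INTERFACE

Orientations are given as a unit quaternion [x, y, z, w].
In Python, from bench import r gives the robot as it stands.
- The arm moves only by the tool move_arm, never from a script. Its argument "targets" is a list of rows, each a list of 3 entries, a list of its own where there are three numbers: the shift along the tool's x, y, z in cm, then the turn, a rotation vector about the tool's x, y, z in rad, then the opening in per cent of the stroke, from 0 (shut) to 100 (fully open). In form: [[[x, y, z], [wx, wy, wz], gripper], ...]. A call has 1 to 20 rows; each row shifts and turns the commanded pose from where the row before left it, along the tool's axes as they then stand; what a row does not reach is not made up. A row lasts 1/8 s, in which the tool goes at most 62.5 mm and 10.7 degrees, less where a joint would pass 70% of its speed; a pose out of reach is approached as far as the arm can. A call with a gripper value outside its range is refused whole. The fingers move at their own pace and stop on an object; "grip_force" is the grip in N (left out, the last holds). Time passes only in rows, so rows that do not move let the fingers close. It gives the time, the measured TCP pose, the force, the opening and the grip force at its end, in the units of the state.
- r.read_state(): the state, without advancing time (a new reading comes with each control period).
- r.camera(name): name is "scene" or "side" or "wrist"; returns a dict with "image" (384x512x3 uint8, blue, green, red), "vertical_fov" (degrees; the focal length in pixels is half the picture's height over the tangent of half this angle, whatever the lens; pixels are square), "cx", "cy" (the principal point, pixels), "cam_to_world" (4x4, takes a point from camera to world coordinates). Camera axes: x right, y down, z forward; pixel columns grow to the right and rows downward; lengths in m; the calibration is good to about 2 mm. A picture is of the moment at which its call begins. There is no depth.
- r.close_job(): hands the job in; it is judged then, once.
The state is a dict: "time": time; "joint_positions": joint angles; "joint_vel": joint speeds; "joint_torque": joint torques, N m; "ee_pos": TCP position; "eef_rot": TCP orientation; "ft_force": force on the tool from outside, world axes, zero at the start; "torque": the same for the moment, N m; "width": finger opening in m; "grip_force": force on a finger pad.
Only numpy, scipy, OpenCV 4.12 (cv2) and the standard library are available. Lean on these libraries where they do the work, as an engineer would, in place of code of your own. Each camera call takes 0.05 s, during which the arm holds its last target. There are 200 camera calls.

TASK

Put the crank lever with the splined hole onto the upright splined shaft of the hand mill: turn it so that its three slots match the three splines, thread it on all the way down until its hub rests flat on the round shoulder, grip knob up (the arm then points straight away from the mill's spout), and let go. Leave the other lever, the one with the small plain round hole, lying where it is.

Things in the scene. Friction and masses are not known exactly. Their poses are not given: they have to be found in the camera images.
- mill: hand pigment mill, fixed: grey base plate 150 x 130 x 10 mm, round drum 116 mm across up to 50 mm height with a discharge spout on its -x side, on it a dark round shoulder 72 mm across up to 66 mm height, and an upright splined shaft in the middle (see mill_seat). Origin: on the shaft axis at bench height; z up. No part of it moves.
- mill_seat (a point): middle of the shoulder's top, on the shaft axis, 66 mm above the bench; axes as the mill's. Shaft: core 25 mm across, tapered nose with its tip 35 mm above here; three splines 7 mm wide, reaching 20 mm from the axis and 22.5 mm up, on the -x, +y and -y sides, none on +x. The seated lever has its origin here, its arm along this +x.
- splined_lever: crank lever, steel hub, aluminium arm, 0.2 to 0.4 kg, lying flat, grip knob up. Hub 64 mm across, 20 mm high; through hole 34 mm across with three slots, 15 mm wide and wider outward, to 25 mm from the axis on its -x, +y and -y sides. It fits the shaft in one rotation only, with 4 mm and 14 degrees of play. Origin: on the hub's axis at its underside; x along the arm to the knob, z up.
- splined_lever_grip (a point): middle of the black grip knob (24 mm across, top at 54 mm) of the splined lever, 125 mm from the hub's axis along +x, 40 mm above the underside; axes as the lever's. The straight arm to it is 16 mm wide, 18 mm high, flush with the hub's underside; grip across it 45 to 60 mm from the hub's axis (centre of mass at about 22 mm).
- plain_lever: the other crank lever: same size, arm and knob, but its hub has a plain round hole only 20 mm across that does not fit the shaft. Origin and axes as for the splined lever. Stays where it lies.

How it is judged:
By the outcome, as a careful person would: the job done as asked, in the order asked, and still so for the second after the job is handed in, with the robot touching nothing.
It also fails if it takes over 42 s, if anything falls off the work surface, if the arm or the gripper's body presses on something with over 40 N, if the wrist force passes 120 N, or if a joint passes its speed limit or range.

## Working session

There is one attempt and no reset: what is moved stays moved. The work goes in short steps, Python scripts to look and compute and a tool call to move; the robot and the scene stay as the last step left them, time stands still between calls to the robot, and variables do not carry over. Pictures are saved under pics/ and viewed, at most 10 in all, crops included, and the job is handed in when it is done.

Besides the shell and the picture viewer there is one more tool, called after "Request:" as name([rows], argument=value, ...), one row to a line, values as JSON. move_arm: Moves the arm, as the interface text tells. Its arguments: {"type":"object","properties":{"targets":{"type":"array"},"grip_force":{"type":"number"}},"required":["targets"]}

```bash
mkdir -p pics
cat > h.py <<'E'
import numpy as np,cv2
from bench import r
from scipy.spatial.transform import Rotation as R
def cam(n,fn=None):
    c=r.camera(n)
    if fn: cv2.imwrite('pics/'+fn,c['image'])
    c['f']=c['image'].shape[0]/2/np.tan(np.radians(c['vertical_fov'])/2)
    return c
def ray(c,u,v):
    T=np.array(c['cam_to_world']);d=T[:3,:3]@np.array([(u-c['cx'])/c['f'],(v-c['cy'])/c['f'],1]);return T[:3,3],d
def onz(c,u,v,z):
    o,d=ray(c,u,v);return o+d*(z-o[2])/d[2]
def proj(c,p):
    T=np.array(c['cam_to_world']);q=T[:3,:3].T@(np.array(p)-T[:3,3]);return c['f']*q[0]/q[2]+c['cx'],c['f']*q[1]/q[2]+c['cy']
E
python3 - <<'E'
from h import *
import pickle
cs={n:cam(n) for n in('scene','side','wrist')}
pickle.dump(cs,open('c0.pkl','wb'))
a=np.hstack([cs['scene']['image'],cs['side']['image']])
cv2.imwrite('pics/scene.png',cv2.resize(cs['scene']['image'],(800,600)))
cv2.imwrite('pics/side.png',cv2.resize(cs['side']['image'],(800,600)))
for n,c in cs.items(): print(n,c['f'],c['cx'],c['cy'],np.round(c['cam_to_world'],3).tolist())
s=r.read_state();print(s)
E
```

```text
scene 410.25006328460813 258.48697942619657 189.94164079964298 [[-0.697, -0.534, 0.478, -0.01], [-0.717, 0.511, -0.475, 0.576], [0.009, -0.674, -0.739, 0.868], [0.0, 0.0, 0.0, 1.0]]
side 375.16361843754623 257.53236956824946 195.61314776650977 [[0.995, -0.083, 0.057, 0.46], [-0.1, -0.831, 0.546, -0.425], [0.002, -0.549, -0.836, 0.84], [0.0, 0.0, 0.0, 1.0]]
wrist 282.5907058080174 254.01820859692165 189.6832762726817 [[0.27, -0.92, -0.284, 0.246], [-0.963, -0.258, -0.078, -0.58], [-0.001, 0.295, -0.956, 0.384], [0.0, 0.0, 0.0, 1.0]]
{'time': 0.15, 'joint_positions': array([ 1.27542322,  0.33268761, -0.06467709,  1.46074983,  0.02159879,
        1.34990076, -0.08848111]), 'joint_vel': array([-0.00118296, -0.00106008, -0.0014789 , -0.00456174, -0.00073557,
        0.0002077 , -0.00065784]), 'joint_torque': array([ 3.96070054e-04, -6.23635626e+01,  2.43934512e-02, -3.90142000e+01,
       -6.12249062e-02,  3.71666683e-02,  8.72526175e-05]), 'ee_pos': array([ 0.16827599, -0.60158789,  0.19666039]), 'eef_rot': array([ 9.90712679e-01,  1.35970995e-01, -9.73146127e-05, -5.16161878e-04]), 'ft_force': array([1.18993141, 0.16422824, 0.23027411]), 'torque': array([0.04946738, 0.05359493, 0.00580505]), 'grip_force': 0.0, 'width': 0.08701037186622695}
```

View pics/scene.png

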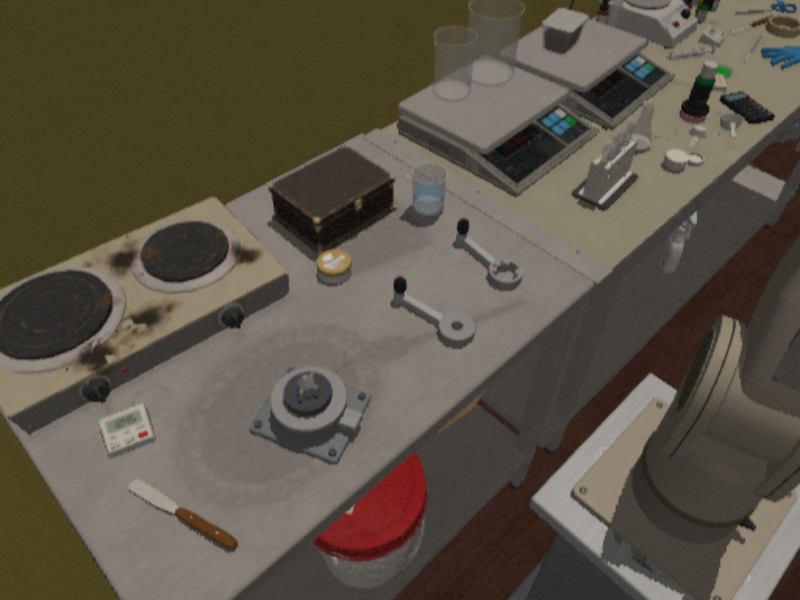

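View pics/side.png

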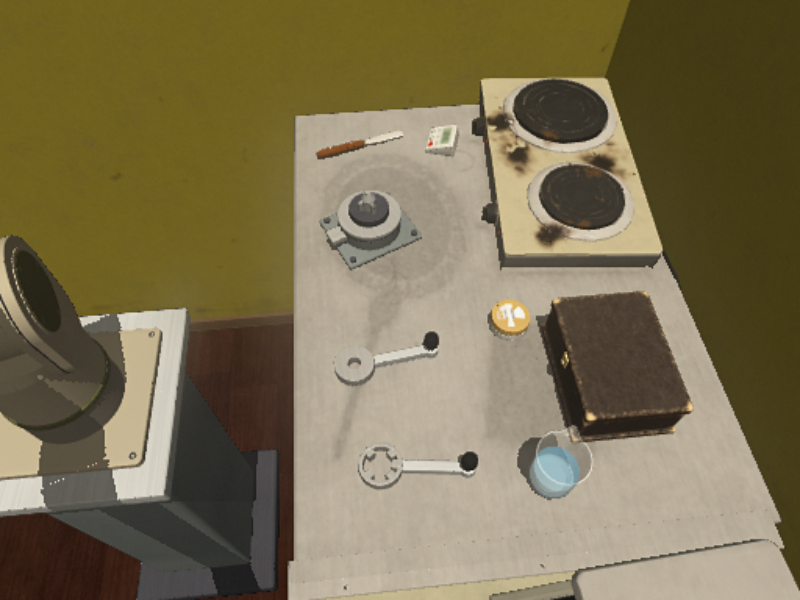

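The side view (800 px scale) shows the splined lever's hub at (380,465) with its knob at (468,461). The plain lever is at (354,364)/(431,341). The mill's shaft is at (369,203), and its spout points to the lower left at (335,235).

Run:
```python
from h import *
import pickle
cs=pickle.load(open('c0.pkl','rb'))
def blob(c,u,v,w,lo,hi):
    im=c['image'];g=im.max(2);x0,y0=int(u-w),int(v-w)
    m=cv2.inRange(g[y0:y0+2*w,x0:x0+2*w],lo,hi)
    n,l,s,ce=cv2.connectedComponentsWithStats(m);i=1+np.argmax(s[1:,4]);cn=cv2.findContours((l==i).astype(np.uint8),0,1)[0][0]
    e=cv2.fitEllipse(cv2.convexHull(cn)) if len(cn)>5 else None
    return ce[i]+[x0,y0],s[i,4],e and (np.array(e[0])+[x0,y0],e[1])
k=1.5625
for n,kn,sh in(('side',(468,461),(369,212)),('scene',(463,228),(308,393))):
    c=cs[n]
    p,a,e=blob(c,kn[0]/k,kn[1]/k,14,0,60);print(n,'knob',p,a,onz(c,*p,.04))
    p,a,e=blob(c,sh[0]/k,sh[1]/k,22,0,85);print(n,'shoulder',p,a,e,onz(c,*e[0],.066))
c=cs['side']
print('hub',onz(c,380/k,465/k,.02),onz(cs['scene'],506/k,271/k,.02))
for q in((353,260),(413,233),(327,219)): print('bolt',onz(c,q[0]/k,q[1]/k,.01))
print('plain hub',onz(c,354/k,364/k,.02),'knob',onz(c,431/k,341/k,.04))
a=c['image'][105:180,195:280];b=c['image'][275:320,225:315]
cv2.imwrite('pics/crop.png',np.vstack([cv2.resize(a,(680,600-360),interpolation=2)*0+0,]) if 0 else cv2.resize(a,None,fx=7,fy=7,interpolation=cv2.INTER_CUBIC))
cv2.imwrite('pics/crop2.png',cv2.resize(b,None,fx=8,fy=8,interpolation=cv2.INTER_CUBIC))
```

```text
side knob [299.9009901  295.00990099] 101 [ 0.57964302 -0.16862919  0.04      ]
side shoulder [237.22826087 152.49456522] 184 (array([234.26230621, 147.62768936]), (25.657363891601562, 42.59467697143555)) [0.46532649 0.24074282 0.066     ]
scene knob [295.96969697 144.96969697] 66 [ 0.57973802 -0.1676594   0.04      ]
scene shoulder [196.35509554 253.76910828] 628 (array([196.23566246, 252.43938637]), (28.69768714904785, 32.20185089111328)) [0.46849483 0.30147454 0.066     ]
hub [ 0.45654553 -0.15546753  0.02      ] [ 0.45393944 -0.15190039  0.02      ]
bolt [0.43804466 0.22297074 0.01      ]
bolt [0.55151631 0.27480604 0.01      ]
bolt [0.39479137 0.32472332 0.01      ]
plain hub [0.4287076 0.0091317 0.02     ] knob [0.55199043 0.02707308 0.04      ]
```

View pics/crop.png

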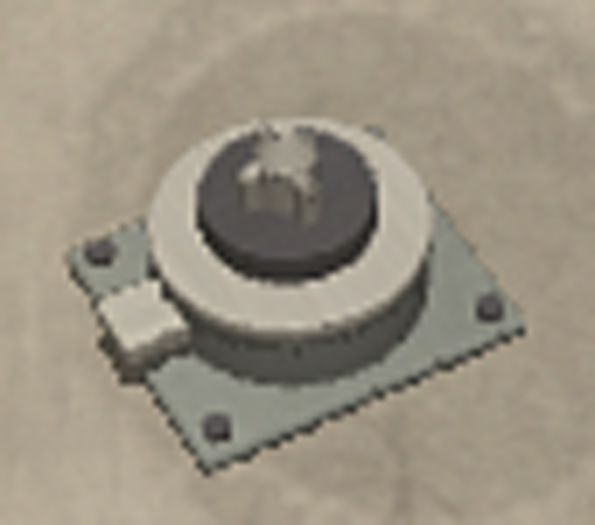

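View pics/crop2.png

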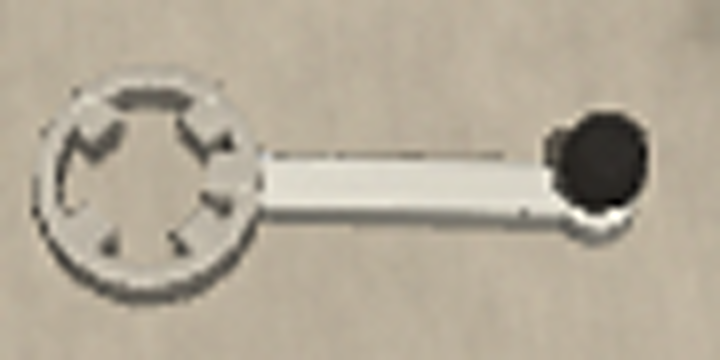

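The first crop shows the mill's spout at the lower left and bolts at (99,252), (218,427) and (489,308), so the mill yaw is about 24°. The second shows the splined hub at about (149,178) and the knob at (600,162), which puts the lever at about -6.3°. The measured hub-to-knob distance of 0.125 m matches the given size. I'll move above the grasp spot and look with the wrist camera.

Request:
move_arm([
  [[3.7,-2.8,0],[0,0,0],100],
  [[3.7,-2.8,0],[0,0,0],100],
  [[3.7,-2.8,0],[0,0,0],100],
  [[3.7,-2.8,0],[0,0,0],100],
  [[3.7,-2.8,0],[0,0,0],100],
  [[3.7,-2.8,0],[0,0,0],100],
  [[3.7,-2.8,0],[0,0,0],100],
  [[3.7,-2.8,0],[0,0,0],100],
  [[3.7,-2.8,0],[0,0,0],100],
  [[3.7,-2.8,0],[0,0,0],100],
  [[3.7,-2.8,0],[0,0,0],100],
  [[3.7,-2.8,0],[0,0,0],100],
  [[0,0,0],[0,0,0.127],100],
  [[0,0,0],[0,0,0.127],100],
  [[0,0,0],[0,0,0.127],100],
  [[0,0,0],[0,0,0],100],
  [[0,0,0],[0,0,0],100],
])

```text
time: 2.28
ee_pos: [0.5054, -0.1587, 0.1972]
eef_rot: [0.999, -0.053, -0.0, 0.0]
ft_force: [-0.8, -0.1, 0.0]
width: 0.087
grip_force: 0.0
```

Run:
```python
from h import *
import pickle
c=cam('wrist');pickle.dump(c,open('w1.pkl','wb'))
cv2.imwrite('pics/w1.png',cv2.resize(c['image'],(800,600)))
s=r.read_state();print(s['time'],s['ee_pos'],R.from_quat(s['eef_rot']).as_matrix().round(3).tolist(),s['joint_positions'].round(2))
k=1.5625
# mill: solve shoulder centre from side extents
cs=pickle.load(open('c0.pkl','rb'));a=np.linspace(0,2*np.pi,200)
for n,cen in(('side',(.4732,.2998)),('scene',(.4685,.3015))):
  for m in('side','scene'):
    q=np.array([proj(cs[m],(cen[0]+.036*np.cos(t),cen[1]+.036*np.sin(t),.066)) for t in a]);print(n,m,q.min(0),q.max(0))
g=cs['scene']['image'].max(2)[225:275,165:230];m=cv2.inRange(g,0,85);ys,xs=np.where(m);print(xs.min()+165,xs.max()+165,ys.min()+225,ys.max()+225)
for p in ((.4555,-.1545,.02),(.5797,-.168,.04),(.507,-.16,.018)): print('expect',np.array(proj(c,p))*k)
```

```text
2.325 [ 0.50540286 -0.15869359  0.19721342] [[0.994, -0.106, -0.0], [-0.106, -0.994, -0.0], [-0.0, 0.0, -1.0]] [ 0.64  0.15 -0.47  1.69  0.07  1.31 -1.51]
side side [222.71607893 121.82302222] [248.62684281 141.02251281]
side scene [179.92576496 238.1394166 ] [211.06519843 264.10737436]
scene side [220.99460446 121.50766617] [246.89101475 140.6825507 ]
scene scene [180.56366823 239.70970111] [211.7995342  265.84532379]
165 229 236 274
expect [398.46750067 316.69855139]
expect [399.24356025 168.66893708]
expect [398.59564502 258.20553991]
```

View pics/w1.png

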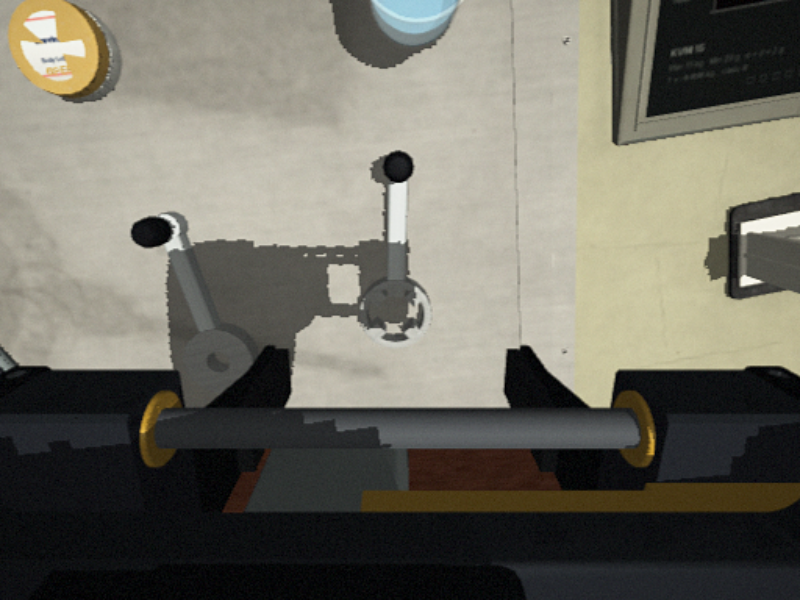

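The wrist view confirms the hub with the slots at (395,311) and the knob at (398,167). Both lie within a few mm of the expected positions, with the lever about 1° further round. I'll descend and grip.

Request:
move_arm([
  [[0.4,0,4],[0,0,0.017],100],
  [[0,0,4],[0,0,0],100],
  [[0,0,4],[0,0,0],100],
  [[0,0,4],[0,0,0],100],
  [[0,0,2],[0,0,0],100],
  [[0,0,0.9],[0,0,0],100],
  [[0,0,0.3],[0,0,0],100],
  [[0,0,0],[0,0,0],100],
  [[0,0,0],[0,0,0],0],
  [[0,0,0],[0,0,0],0],
  [[0,0,0],[0,0,0],0],
  [[0,0,0],[0,0,0],0],
  [[0,0,0],[0,0,0],0],
  [[0,0,0],[0,0,0],0],
  [[0,0,0],[0,0,0],0],
  [[0,0,0],[0,0,0],0],
], grip_force=55)

```text
time: 4.32
ee_pos: [0.5095, -0.1592, 0.0053]
eef_rot: [0.998, -0.063, 0.0, 0.0]
ft_force: [-0.3, -0.5, -0.4]
width: 0.015
grip_force: 0.0
```

Request:
move_arm([
  [[0,0,0],[0,0,0],0],
  [[0,0,0],[0,0,0],0],
  [[0,0,0],[0,0,0],0],
])

```text
time: 4.7
ee_pos: [0.5095, -0.1591, 0.0052]
eef_rot: [0.998, -0.063, 0.0, 0.0]
ft_force: [-0.7, 0.1, 0.7]
width: 0.0007
grip_force: 0.0
```

Run:
```python
from h import *
c=cam('wrist');d=cam('side')
a=cv2.resize(c['image'],(400,300));b=cv2.resize(d['image'][220:340,200:360],(400,300))
cv2.imwrite('pics/g1.png',cv2.resize(np.hstack([a,b]),(800,300)))
print(r.read_state()['ee_pos'])
print([np.round(proj(d,p),1) for p in ((.4575,-.152,.02),(.5095,-.159,.018))])
```

```text
[ 0.50944674 -0.15915278  0.0052533 ]
[array([243.5, 296. ]), array([267.1, 297.1])]
```

View pics/g1.png

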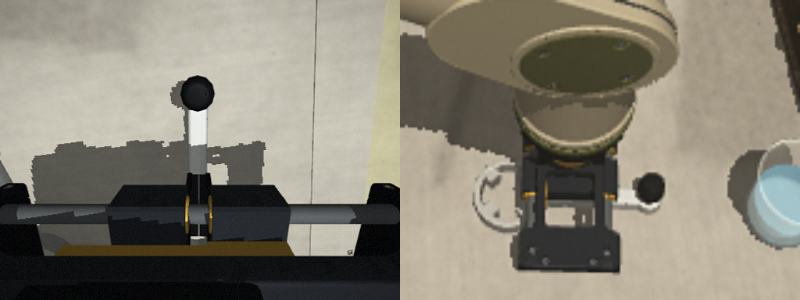

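Run:
```python
from h import *
c=cam('wrist');cv2.imwrite('pics/g2.png',cv2.resize(c['image'][90:330,160:340],(600,600*240//180))[:600])
s=r.read_state();print(s['ee_pos'],s['width'],s['grip_force'])
for p in ((.5095,-.159,.005),(.5095,-.159,.018),(.5797,-.168,.04),(.54,-.163,.018)): print(np.round((np.array(proj(c,p))-[160,90])*600/180))
```

```text
[ 0.50944218 -0.15913107  0.00525251] 0.0007617951212147908 0.0
[314. 435.]
[314. 461.]
[315. 109.]
[315. 314.]
```

View pics/g2.png

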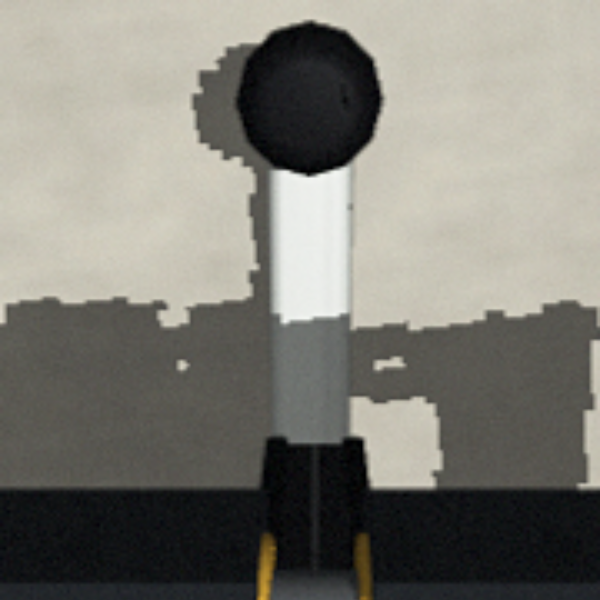

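The zoom shows the fingers shut at (314,440), above the arm, so they didn't grip it. I'll reopen and probe lower gently, watching the force.

Request:
move_arm([
  [[0,0,0],[0,0,0],100],
  [[0,0,0],[0,0,0],100],
  [[0,0,0],[0,0,0],100],
  [[0,0,0],[0,0,0],100],
  [[0,0,0],[0,0,0],100],
  [[0,0,0],[0,0,0],100],
  [[0,0,0],[0,0,0],100],
  [[0,0,0.2],[0,0,0],100],
  [[0,0,0.2],[0,0,0],100],
  [[0,0,0],[0,0,0],100],
])

```text
time: 6.1
ee_pos: [0.5093, -0.1591, 0.001]
eef_rot: [0.998, -0.063, -0.0, -0.0]
ft_force: [-0.1, -0.5, -0.6]
width: 0.0854
grip_force: 0.0
```

Request:
move_arm([
  [[0,0,0.2],[0,0,0],100],
  [[0,0,0.2],[0,0,0],100],
  [[0,0,0],[0,0,0],100],
])

```text
time: 6.48
ee_pos: [0.5093, -0.1591, -0.0029]
eef_rot: [0.998, -0.063, -0.0, -0.0]
ft_force: [-0.7, 0.5, 0.1]
width: 0.087
grip_force: 0.0
```

Request:
move_arm([
  [[0,0,0.2],[0,0,0],100],
  [[0,0,0.2],[0,0,0],100],
  [[0,0,0],[0,0,0],100],
])

```text
time: 6.85
ee_pos: [0.5093, -0.1591, -0.0069]
eef_rot: [0.998, -0.063, -0.0, -0.0]
ft_force: [-1.0, -0.5, 0.4]
width: 0.0871
grip_force: 0.0
```

Run:
```python
from h import *
c=cam('wrist');cv2.imwrite('pics/g3.png',cv2.resize(c['image'],(800,600)))
s=r.read_state();print(s['ee_pos'],s['ft_force'])
```

```text
[ 0.50937138 -0.15913533 -0.00685476] [-0.36706929 -1.23509515  0.35449218]
```

View pics/g3.png

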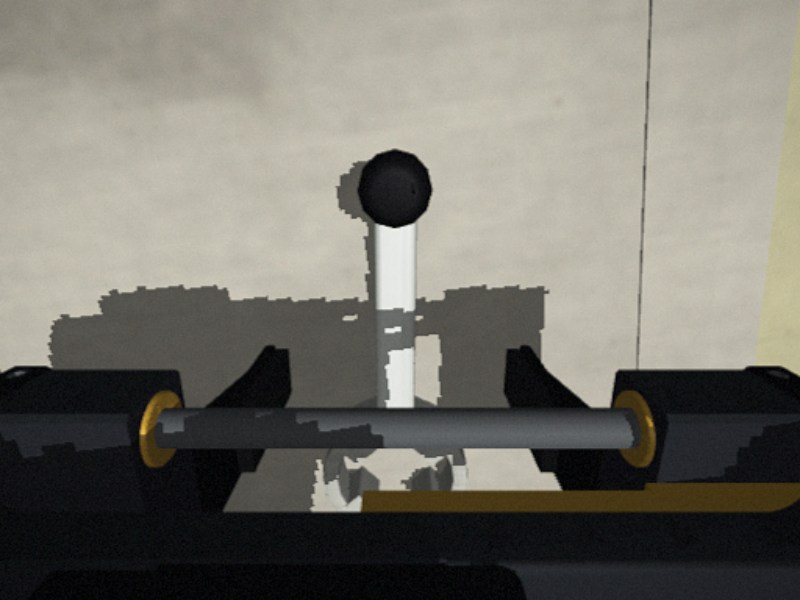

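Run:
```python
from h import *
import pickle
c=pickle.load(open('w1.pkl','rb'));T=np.array(c['cam_to_world']);k=1.5625
print(T.round(3).tolist())
tcp=np.array([.5054,-.1587,.1972])
for u,v in((290,348),(505,348),(290,395),(505,395)):
    dep=c['f']*.087/(215/k)
    o,d=ray(c,u/k,v/k);p=o+d*dep;print(dep,p-tcp)
print(proj(c,tcp)[0]*k,proj(c,tcp)[1]*k)
```

```text
[[-0.105, -0.95, -0.293, 0.586], [-0.994, 0.1, 0.031, -0.167], [0.0, 0.295, -0.956, 0.384], [0.0, 0.0, 0.0, 1.0]]
0.17867290265477842 [0.01286967 0.04245964 0.02254216]
0.17867290265477842 [ 0.00373309 -0.04405928  0.02254714]
0.17867290265477842 [-0.00520279  0.04436845  0.02815017]
0.17867290265477842 [-0.01433937 -0.04215047  0.02815515]
397.5929797143474 344.7648399321715
```

The finger geometry in the image puts the real tips about 20 mm above the reported TCP. I'll keep going down carefully.

Request:
move_arm([
  [[0,0,0.2],[0,0,0],100],
  [[0,0,0.2],[0,0,0],100],
  [[0,0,0.2],[0,0,0],100],
  [[0,0,0],[0,0,0],100],
])

```text
time: 7.4
ee_pos: [0.5093, -0.1591, -0.013]
eef_rot: [0.998, -0.063, -0.0, -0.0]
ft_force: [-0.2, -0.2, -0.6]
width: 0.0873
grip_force: 0.0
```

Request:
move_arm([
  [[0,0,0.2],[0,0,0],100],
  [[0,0,0.2],[0,0,0],100],
  [[0,0,0],[0,0,0],100],
])

```text
time: 7.78
ee_pos: [0.5093, -0.1591, -0.017]
eef_rot: [0.998, -0.063, -0.0, -0.0]
ft_force: [-0.2, 0.2, 0.5]
width: 0.0872
grip_force: 0.0
```

Request:
move_arm([
  [[0,0,0.1],[0,0,0],100],
  [[0,0,0],[0,0,0],0],
  [[0,0,0],[0,0,0],0],
  [[0,0,0],[0,0,0],0],
  [[0,0,0],[0,0,0],0],
  [[0,0,0],[0,0,0],0],
  [[0,0,0],[0,0,0],0],
  [[0,0,0],[0,0,0],0],
  [[0,0,0],[0,0,0],0],
  [[0,0,0],[0,0,0],0],
  [[0,0,0],[0,0,0],0],
], grip_force=55)

```text
time: 9.15
ee_pos: [0.5095, -0.1591, -0.0177]
eef_rot: [0.998, -0.063, 0.0, -0.0]
ft_force: [-0.6, 0.9, 0.1]
width: 0.0149
grip_force: 55.0
```

It's gripped now, 15 mm wide at 55 N. I'll lift 15 cm and measure the hub, knob and mill in the side and scene views.

Request:
move_arm([
  [[0,0,-1],[0,0,0],0],
  [[0,0,-3],[0,0,0],0],
  [[0,0,-4],[0,0,0],0],
  [[0,0,-4],[0,0,0],0],
  [[0,0,-3],[0,0,0],0],
  [[0,0,0],[0,0,0],0],
  [[0,0,0],[0,0,0],0],
])

```text
time: 10.02
ee_pos: [0.5087, -0.1591, 0.1313]
eef_rot: [0.998, -0.063, -0.001, -0.0]
ft_force: [-0.6, -0.4, -2.5]
width: 0.0153
grip_force: 55.0
```

Run:
```python
from h import *
import pickle
cs=pickle.load(open('c0.pkl','rb'))
for n,(u,v) in(('side',(236,133)),('scene',(197,252))):
    c=cs[n];im=c['image'][v-35:v+35,u-35:u+35].astype(int);mx=im.max(2)
    m=((mx<90)&((mx-im.min(2))<18)).astype(np.uint8)
    nn,l,s,ce=cv2.connectedComponentsWithStats(m)
    i=max(range(1,nn),key=lambda i:s[i,4]*(np.hypot(*(ce[i]-35))<10))
    x,y,w,h,a=s[i];print(n,'cols',u-35+x,u-35+x+w,'rows',v-35+y,v-35+y+h,a)
    # predicted bounding of shoulder top+wall, least squares on bbox
    from scipy.optimize import least_squares
    t=np.linspace(0,2*np.pi,90)
    def bb(p):
        q=np.array([proj(c,(p[0]+.036*np.cos(k),p[1]+.036*np.sin(k),z)) for z in(.05,.066) for k in t]);return np.r_[q.min(0),q.max(0)]
    o=np.array([u-35+x,v-35+y,u-35+x+w,v-35+y+h])-.5
    f=least_squares(lambda p:bb(p)-o,[.47,.3]);print(f.x,f.fun.round(2))
d=cam('side');e=cam('scene')
pickle.dump((d,e),open('l1.pkl','wb'))
cv2.imwrite('pics/l1.png',np.hstack([cv2.resize(d['image'][200:350,200:350],(400,400),interpolation=2),cv2.resize(e['image'][70:220,230:380],(400,400),interpolation=2)]))
s=r.read_state();print(s['time'],s['ee_pos'],s['ft_force'],s['torque'],s['width'])
```

```text
side cols 223 249 rows 124 145 316
[0.47242864 0.29761799] [-0.02 -1.1   0.02  1.02]
scene cols 181 213 rows 238 268 658
[0.47306713 0.29770021] [ 0.19  0.17 -0.19 -0.15]
10.125 [ 0.50852901 -0.15892799  0.13080958] [ 0.23370457 -0.39773334 -3.28459644] [ 0.01185351 -0.04395541  0.01592685] 0.015159237999609547
```

View pics/l1.png

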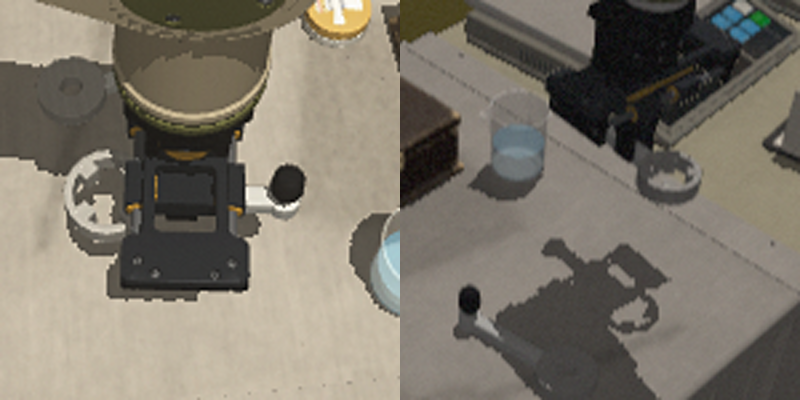

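The lever is up and held: in the side crop the hub's left edge is at column 64 and the knob is at (288,185). In the scene crop the hub ring is centred at (670,175). Both views agree on the mill centre, (0.473, 0.298).

Run:
```python
from h import *
import pickle
d,e=pickle.load(open('l1.pkl','rb'))
g=400/150
zb=.1485
print('knob side',onz(d,200+288/g,200+185/g,zb+.04),'hub scene',onz(e,230+270/g,70+175/g,zb+.02))
t=np.linspace(0,2*np.pi,90)
for dz in(-.01,0,.01):
  q=np.array([proj(d,(.457+.032*np.cos(k),-.1524+.032*np.sin(k),zb+.02+dz)) for k in t]);print('side hub box',((q.min(0)-200)*g).round(),((q.max(0)-200)*g).round())
  q=np.array([proj(e,(.457+.032*np.cos(k),-.1524+.032*np.sin(k),zb+.02+dz)) for k in t]);print('scene hub box',((q.min(0)-[230,70])*g+[400,0]).round(),((q.max(0)-[230,70])*g+[400,0]).round())
s=r.read_state();M=R.from_quat(s['eef_rot']).as_matrix();print(M.round(3).tolist())
```

```text
knob side [ 0.57999535 -0.17025369  0.1885    ] hub scene [ 0.44895443 -0.14702134  0.1685    ]
side hub box [ 65. 153.] [154. 237.]
scene hub box [634. 156.] [698. 198.]
side hub box [ 64. 147.] [154. 232.]
scene hub box [635. 148.] [700. 190.]
side hub box [ 63. 141.] [154. 227.]
scene hub box [636. 140.] [701. 182.]
[[0.992, -0.125, -0.002], [-0.125, -0.992, 0.001], [-0.002, -0.0, -1.0]]
```

Predicted and observed hub positions agree, with about a 4 mm droop at the hub. I'll carry the lever over to the mill and then turn it.

Request:
move_arm([
  [[-0.48,-4.75,0],[0,0,0],0],
  [[-0.48,-4.75,0],[0,0,0],0],
  [[-0.48,-4.75,0],[0,0,0],0],
  [[-0.48,-4.75,0],[0,0,0],0],
  [[-0.48,-4.75,0],[0,0,0],0],
  [[-0.48,-4.75,0],[0,0,0],0],
  [[-0.48,-4.75,0],[0,0,0],0],
  [[-0.48,-4.75,0],[0,0,0],0],
  [[-0.48,-4.75,0],[0,0,0],0],
  [[-0.48,-4.75,0],[0,0,0],0],
  [[0,0,0],[0,0,-0.109],0],
  [[0,0,0],[0,0,-0.109],0],
  [[0,0,0],[0,0,-0.109],0],
  [[0,0,0],[0,0,-0.109],0],
  [[0,0,0],[0,0,-0.109],0],
  [[0,0,0],[0,0,0],0],
  [[0,0,0],[0,0,0],0],
], grip_force=60)

```text
time: 12.25
ee_pos: [0.5209, 0.318, 0.1316]
eef_rot: [0.978, 0.207, -0.001, 0.0]
ft_force: [1.0, -0.2, -2.6]
width: 0.0149
grip_force: 60.0
```

Run:
```python
from h import *
import pickle
s=r.read_state();p=s['ee_pos'];M=R.from_quat(s['eef_rot']).as_matrix()
print(s['time'],p,np.degrees(np.arctan2(M[1,0],M[0,0])),s['ft_force'],s['width'],s['joint_positions'].round(2))
h=p-.052*M[:,0];print('hub',h[:2],'to mill in tool axes cm',100*M.T@np.r_[np.array([.4728,.2977])-h[:2],0])
d=cam('side');e=cam('scene');pickle.dump((d,e),open('l2.pkl','wb'))
t=np.linspace(0,2*np.pi,90);o=[d['image'][60:210,160:310].copy(),e['image'][150:300,120:270].copy()]
g=4*2/2.0
ims=[]
for c,(y0,x0) in((d,(70,185)),(e,(180,140))):
    im=cv2.resize(c['image'][y0:y0+100,x0:x0+100],(400,400),interpolation=2)
    q=np.array([proj(c,(h[0]+.032*np.cos(k),h[1]+.032*np.sin(k),p[2]+.0177+.02-.004)) for k in t]);cv2.polylines(im,[((q-[x0,y0])*4+2).astype(int)],True,(0,255,0),1)
    ims.append(im)
cv2.imwrite('pics/l2.png',np.hstack(ims))
```

```text
12.25 [0.52089515 0.31795099 0.13155714] 23.910713314892977 [ 0.96985062 -0.22775608 -2.55905592] 0.014941416224322067 [-0.    0.46 -0.81  1.55  0.35  1.28 -2.02]
hub [0.47335791 0.29687475] to mill in tool axes cm [-1.75540354e-02 -9.80555876e-02  2.41607787e-05]
```

View pics/l2.png

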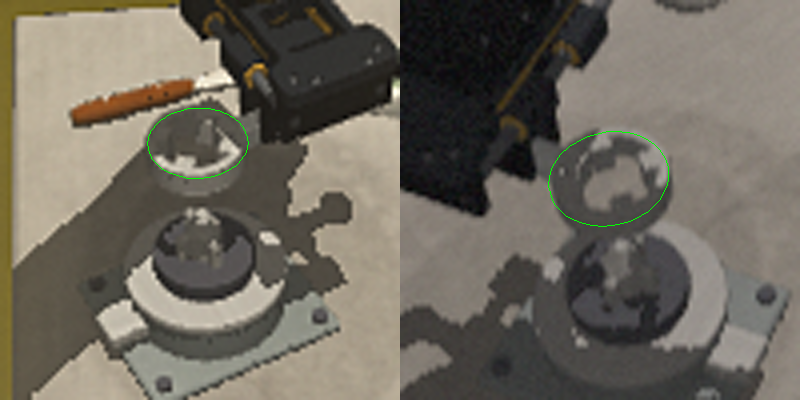

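The overlaid prediction for the hub falls on the real hub ring in both views: side (198,143), scene (610,178). I'll make a 1 mm correction and descend onto the nose.

Request:
move_arm([
  [[0,-0.1,1.5],[0,0,0],0],
  [[0,0,1.5],[0,0,0],0],
  [[0,0,0.5],[0,0,0],0],
  [[0,0,0.5],[0,0,0],0],
  [[0,0,0.5],[0,0,0],0],
  [[0,0,0],[0,0,0],0],
])

```text
time: 13.1
ee_pos: [0.5206, 0.319, 0.087]
eef_rot: [0.978, 0.208, -0.0, 0.0]
ft_force: [-0.2, -0.3, -2.6]
width: 0.0155
grip_force: 60.0
```

Request:
move_arm([
  [[0,0,0.4],[0,0,0],0],
  [[0,0,0.4],[0,0,0],0],
  [[0,0,0.4],[0,0,0],0],
  [[0,0,0],[0,0,0],0],
])

```text
time: 13.6
ee_pos: [0.5205, 0.3189, 0.0748]
eef_rot: [0.978, 0.208, -0.0, 0.0]
ft_force: [0.5, 0.0, -1.8]
width: 0.0153
grip_force: 60.0
```

Request:
move_arm([
  [[0,0,0.3],[0,0,0],0],
  [[0,0,0.3],[0,0,0],0],
  [[0,0,0],[0,0,0],0],
])

```text
time: 13.98
ee_pos: [0.5206, 0.3189, 0.0689]
eef_rot: [0.978, 0.208, -0.0, 0.0]
ft_force: [0.4, 0.5, -2.8]
width: 0.0157
grip_force: 60.0
```

Request:
move_arm([
  [[0,0,0.3],[0,0,0],0],
  [[0,0,0.3],[0,0,0],0],
  [[0,0,0],[0,0,0],0],
])

```text
time: 14.35
ee_pos: [0.5206, 0.3189, 0.0629]
eef_rot: [0.978, 0.208, -0.0, 0.0]
ft_force: [-0.5, -0.0, -3.0]
width: 0.0155
grip_force: 60.0
```

It's past the spline tops with no contact, so it's threading on.

Request:
move_arm([
  [[0,0,0.3],[0,0,0],0],
  [[0,0,0.3],[0,0,0],0],
  [[0,0,0],[0,0,0],0],
])

```text
time: 14.72
ee_pos: [0.5206, 0.3189, 0.0568]
eef_rot: [0.978, 0.208, -0.0, 0.0]
ft_force: [0.2, 0.4, -2.4]
width: 0.0153
grip_force: 60.0
```

Request:
move_arm([
  [[0,0,0.2],[0,0,0],0],
  [[0,0,0.2],[0,0,0],0],
  [[0,0,0],[0,0,0],0],
])

```text
time: 15.1
ee_pos: [0.5206, 0.319, 0.053]
eef_rot: [0.978, 0.208, -0.0, 0.0]
ft_force: [-0.4, -0.1, -2.8]
width: 0.0153
grip_force: 60.0
```

Request:
move_arm([
  [[0,0,0.2],[0,0,0],0],
  [[0,0,0],[0,0,0],0],
])

```text
time: 15.35
ee_pos: [0.5207, 0.319, 0.051]
eef_rot: [0.978, 0.208, -0.0, 0.0]
ft_force: [-1.1, 0.2, -2.7]
width: 0.0152
grip_force: 60.0
```

Request:
move_arm([
  [[0,0,0.15],[0,0,0],0],
  [[0,0,0],[0,0,0],0],
])

```text
time: 15.6
ee_pos: [0.5207, 0.319, 0.0496]
eef_rot: [0.978, 0.208, -0.0, 0.0]
ft_force: [0.7, -0.1, -2.9]
width: 0.0153
grip_force: 60.0
```

Request:
move_arm([
  [[0,0,0.15],[0,0,0],0],
  [[0,0,0],[0,0,0],0],
])

```text
time: 15.85
ee_pos: [0.5208, 0.3191, 0.0484]
eef_rot: [0.978, 0.208, 0.0, -0.0]
ft_force: [0.7, 0.4, -1.4]
width: 0.0151
grip_force: 60.0
```

Contact has begun at exactly the expected height. I'll press slightly and release.

Request:
move_arm([
  [[0,0,0.1],[0,0,0],0],
  [[0,0,0],[0,0,0],0],
  [[0,0,0],[0,0,0],30],
  [[0,0,0],[0,0,0],50],
  [[0,0,0],[0,0,0],80],
  [[0,0,0],[0,0,0],80],
  [[0,0,0],[0,0,0],80],
  [[0,0,0],[0,0,0],80],
  [[0,0,0],[0,0,0],80],
])

```text
time: 16.98
ee_pos: [0.5207, 0.319, 0.0472]
eef_rot: [0.978, 0.208, -0.0, 0.0]
ft_force: [0.1, -0.3, 0.5]
width: 0.0683
grip_force: 0.0
```

Request:
move_arm([
  [[0,0,-1],[0,0,0],80],
  [[0,0,-3],[0,0,0],80],
  [[0,0,-5],[0,0,0],80],
  [[0,0,-5],[0,0,0],80],
  [[4,0,-4],[0,0,0],80],
  [[5,0,0],[0,0,0],80],
  [[5,0,0],[0,0,0],80],
  [[0,0,0],[0,0,0],80],
])

```text
time: 17.98
ee_pos: [0.6502, 0.3767, 0.2245]
eef_rot: [0.978, 0.208, -0.002, -0.0]
ft_force: [-1.0, -0.3, -0.9]
width: 0.0697
grip_force: 0.0
```

Run:
```python
from h import *
import pickle
s=r.read_state();print(s['time'],s['ee_pos'],s['ft_force'])
k=np.array([.4728,.2977])+.125*np.array([np.cos(np.radians(24)),np.sin(np.radians(24))])
t=np.linspace(0,2*np.pi,90)
for n in('side','scene'):
    c=cam(n);im=c['image'].astype(int);kp=np.array(proj(c,(*k,.106)))
    x0,y0=(kp-14).astype(int);m=(im[y0:y0+28,x0:x0+28].max(2)<60).astype(np.uint8)
    nn,l,st,ce=cv2.connectedComponentsWithStats(m);print(n,'knob expect',kp,[(ce[i]+[x0,y0],st[i,4]) for i in range(1,nn) if st[i,4]>15])
    for i in range(1,nn):
        if st[i,4]>15: print('   at z',onz(c,*(ce[i]+[x0,y0]),.106)[:2]-k)
    # ring vs shoulder brightness profile: hub top at .086 if seated; sample band of wall and top
    hb=np.array([.4728,.2977])
    o,_=ray(c,0,0);v=(o[:2]-hb)/np.linalg.norm(o[:2]-hb)
    for z in np.arange(.05,.112,.004):
        q=proj(c,(*(hb+.0335*v),z));print(round(z,3),im[int(round(q[1])),int(round(q[0]))].tolist(),end=' ')
    print()
```

```text
17.975 [0.65015449 0.37668469 0.22448543] [-0.95338871 -0.30650353 -0.88784603]
side knob expect [274.66872813 105.3484752 ] [(array([274.19767442, 105.88372093]), np.int32(86))]
   at z [-0.00156648 -0.0019686 ]
0.05 [95, 103, 107] 0.054 [45, 46, 49] 0.058 [51, 54, 55] 0.062 [53, 55, 57] 0.066 [85, 87, 90] 0.07 [90, 99, 103] 0.074 [94, 103, 106] 0.078 [94, 105, 109] 0.082 [94, 104, 108] 0.086 [102, 111, 117] 0.09 [178, 194, 200] 0.094 [147, 160, 166] 0.098 [84, 94, 99] 0.102 [84, 93, 98] 0.106 [87, 95, 100] 0.11 [89, 99, 103] 
scene knob expect [146.78262046 223.77016122] [(array([147.4742268 , 223.64948454]), np.int32(97))]
   at z [-0.00081534 -0.00136028]
0.05 [63, 64, 64] 0.054 [42, 42, 42] 0.058 [40, 39, 38] 0.062 [43, 41, 44] 0.066 [41, 41, 41] 0.07 [56, 56, 56] 0.074 [68, 72, 72] 0.078 [67, 70, 71] 0.082 [68, 68, 71] 0.086 [66, 67, 71] 0.09 [71, 74, 77] 0.094 [70, 74, 77] 0.098 [67, 72, 73] 0.102 [67, 72, 73] 0.106 [70, 71, 77] 0.11 [68, 70, 72]
```

Both views put the knob within 2–3 mm of its seated position. The hub wall spans 66–86 mm in the side view, so the lever is down on the shoulder. I'll hand it in.

```bash
python3 -c "
from bench import r
print(r.close_job())"
```

```text
the job is handed in; nothing more can be done
None
```

The splined lever is seated on the mill shaft, resting on the shoulder with the knob up and the arm pointing away from the spout; it is released, the plain lever was left alone, and the job was handed in at about 18 s.

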